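# Tighten the driver chuck, then hold the bracket against the sprung stop

## Task

I am about to screw down the bracket: first tighten my driver's chuck on its bit by turning the sleeve clockwise (seen from above) as far as it goes, then put the slotted bracket flat on the fixture, square and centred, and push it against the sprung stop until the stop's pointer stands midway between the two marks on the rail, never driving the stop back to the end of its travel. Finish while still holding the bracket steadily pressed there with the fingers (do not let go), and leave the jar, the bushing and the tray around the fixture where they are.

Things in the scene. Friction and masses are not known exactly. Their poses are not given: they have to be found in the camera images.
- bracket: loose aluminium bracket, about 0.22 kg: flange 64 (x) x 94 (y) x 8 thick with 16 x 16 mm slots at y = -33 and 33, and an upright middle rib, 14 thick (x) x 32 wide (y), its top 48 above the underside; pinch it from above. Origin: centre of the underside, z up. The same after a half turn. Lies left or right of the fixture, the chuck on the other side
- fixture: fixed dark steel fixture in the middle: plate 200 (x) x 150 (y) x 12 mm; origin: centre of its underside, on the bench. The bed is its upper face. +x runs from its open end, near the robot, to the sprung stop: push the bracket along +x, its x axis along this x (either way round), its middle at y = 0. A rail 16 tall with the marks stands at y = 66 to 72, x = 24 to 96
- stop_face (a point): middle of the stop bar's front (-x) face, 16.5 mm above the fixture's underside, moving with the stop. Unpressed it is at x = 35 (so slide = its x - 35), y = 0 of the fixture, with the fixture's axes
- stop: the sprung stop, a steel bar 14 (x) x 100 (y) x 22 tall, 0.5 mm above the bed, that slides 24 mm along the fixture's +x to the end of its travel. Force = 1.8 N + 450 N/m x slide. A small pointer on its +y end moves along the rail; the rail's black marks are at 8 mm slide (5.4 N) and 16 mm (9 N), midway is 12 mm (7.2 N). Origin: middle of its lower front edge
- sleeve (a joint): turn of the chuck sleeve, rad, growing clockwise seen from above. The three coupled jaws move in 2.5 mm per rad, touch the bit at about 1.04; the sleeve stops at 1.3. Starts between 0 and 0.3; stays where left (friction 0.2 N m)
- sleeve_grip (a point): on the vertical axis of the chuck sleeve, 60 above the bench: the TCP height to grip it from above. The sleeve is round, knurled steel, 42 dia, from 42 to 72 above the bench; any grasp yaw will do
- chuck_stand: fixed upright driver chuck: foot 90 x 90 x 22 high, a neck of 35 dia, then the sleeve, then three small jaws up to 83 above the bench, round the bit. Origin: centre of the underside of the foot, z up
- jaw0: one of the three chuck jaws, 4.5 wide; origin on its inner face, 68 above the bench
- bit: loose steel driver bit, 7 dia, 60 long, standing upright in the chuck's bore; origin: centre of its lower end, 42 above the bench, so its tip is at 102, between the fingers when the sleeve is gripped
- screw_tray: open aluminium tray of screws 100x70x22, between the robot and the fixture (not to be disturbed); sizes in mm
- jar: amber jar, 40 dia, 50 tall, standing left of the fixture (not to be disturbed); sizes in mm
- bushing: brass bushing 32 dia, 22 tall, standing right of the fixture (not to be disturbed); sizes in mm
Mind the look-alikes: they are no part of the job. What is shaped like the chuck_stand but blue is not meant.

How it is judged:
On the way, in this order (a step that is already met when the one before it is completed fails the run):
1. the chuck is tight on the bit (value of joint sleeve above 1.1 rad and contact force between jaw0 and bit above 1 N and angle between bit's own z axis and vertical below 0.1 rad), for 0.3 s.
2. the bracket is flat on the fixture, square, centred, and pressed against the stop within the marks (x of stop_face in the frame of fixture between 0.041 and 0.053 m and contact force between bracket and stop between 3.5 and 12 N and z of bracket in the frame of fixture below 0.0145 m and angle between bracket's own z axis and vertical below 0.05 rad and angle between the x axis of bracket and the x axis of fixture, either way round below 0.07 rad and y of bracket in the frame of fixture between -0.008 and 0.008 m and contact force between the fingers and bracket above 2 N), for 0.4 s.
At the end, for the whole second after the job is handed in: Ends with fingers pushing the bracket (over 2 N); stop pressed in 6-18 mm, bracket bearing on it with 3.5-12 N; bracket at rest, flat on the bed (2.5 mm, 0.05 rad), square (0.07 rad), centred (8 mm); sleeve past 1.1 rad, a jaw pressing the upright bit (1 N, 0.1 rad) (all of step 1 and all of step 2 and linear speed of bracket below 0.02 m/s); the arm keeps its last pose, push and grip.
It fails at once if the stop is driven back to the end of its travel (over 22 mm) (x of stop_face in the frame of fixture above 0.057 m).
It fails at once if the jar, the bushing or the tray is moved more than 30 mm (distance of any of screw_tray, jar, bushing from where it was at the start of the episode above 0.03 m).
It also fails if it takes over 61 s, if anything falls off the work surface, if the arm or the gripper's body presses on something with over 40 N, if the wrist force passes 120 N, or if a joint passes its speed limit or range.

## Robot

A 6-joint arm with a two-finger parallel gripper is mounted at the origin on the work surface. World frame = base frame: x ahead of the robot, y to its left, z up, the work surface at z = 0. Lengths are in m, angles in rad, forces in N, time in s.
With the tool pointing down it reaches from about 0.225 to 0.875 m from the base axis. Payload 3.4 kg.
Tool frame: the origin (TCP) lies between the finger pads, 19 mm behind the fingertips; this is the grasp point; z points along the fingers, y is the line along which they close (so a half turn about z gives the same grasp; the last joint's range is limited). The gripper opens to 85 mm and grips with 20 to 120 N. Pads are 22 mm wide; open, the fingers measure 114 mm over their backs; the gripper's body (76 mm by 85 mm) begins 54 mm behind the grasp point. The pads swing forward as they close: fully open they stand 13 mm farther back than shut.
Start: joints at [-1.365, 0.276, 1.505, -0, 1.361, -0.121], TCP at [0.185, -0.545, 0.25] pointing down, gripper open.
Joint ranges: [-2.89, 2.89], [-0.75, 2.08], [0.22, 2.7], [-1.18, 4.32], [0.11, 2.71], [-2.7, 2.7]. Speed limits (rad/s): [2.57, 2.57, 3.14, 3.14, 3.14, 3.14].

## Interface

Orientations are given as a unit quaternion [w, x, y, z].
In Python, from rig import status, get_image, job gives the robot as it stands.
- The arm moves only by the tool apply_moves, never from a script. Its arguments are lists of equal length, an entry for each row: "xyz": the shift along the tool's x, y, z each as a share of 0.3 m, from -1 to 1, a list of three; "rot": the turn, a rotation vector about the tool's x, y, z each as a share of 60 degrees, from -1 to 1, a list of three; "hand": the opening, from -1 (shut) to 1 (fully open). A call has 1 to 8 rows; each row shifts and turns the commanded pose from where the row before left it, along the tool's axes as they then stand; what a row does not reach is not made up. A row lasts 1/8 s, in which the tool goes at most 62.5 mm and 10.7 degrees, less where a joint would pass 70% of its speed; a pose out of reach is approached as far as the arm can. A call with a number of a shift or a turn outside -1 to 1 is refused whole. A call with a gripper value outside its range is refused whole. The fingers move at their own pace and stop on an object; "force" is the grip in N (left out, the last holds). Time passes only in rows, so rows that do not move let the fingers close. It gives the time, the measured TCP pose, the force, the opening and the grip force at its end, in the units of the state.
- status.get_state(): the state, without advancing time (a new reading comes with each control period).
- get_image(name): name is "side" or "top" or "wrist"; returns a dict with "pixels" (384x512x3 uint8, red, green, blue), "fovy" (degrees; the focal length in pixels is half the picture's height over the tangent of half this angle, whatever the lens; pixels are square), "cx", "cy" (the principal point, pixels), "origin" and "orientation" of the camera in the world; the wrist camera has in their place "tool_from_camera" (4x4, takes a point from camera to tool coordinates, whose origin is the TCP and whose axes are the flange's). Camera axes: x right, y down, z forward; pixel columns grow to the right and rows downward; lengths in m; the calibration is good to about 2 mm. A picture is of the moment at which its call begins: read the wrist's pose just before it. There is no depth.
- job.sign_off(): hands the job in; it is judged then, once.
The state is a dict: "clock": time; "qpos": joint angles; "qd": joint speeds; "effort": joint torques, N m; "position": TCP position; "ee_rot": TCP orientation; "contact_force": force on the tool from outside, world axes, zero at the start; "moment": the same for the moment, N m; "width": finger opening in m; "gripper_force": force on a finger pad.
Only numpy, scipy, OpenCV 4.12 (cv2) and the standard library are available. Lean on these libraries where they do the work, as an engineer would, in place of code of your own. Each camera call takes 0.05 s, during which the arm holds its last target. There are 200 camera calls.

## Working session

There is one attempt and no reset: what is moved stays moved. The work goes in short steps, Python scripts to look and compute and a tool call to move; the robot and the scene stay as the last step left them, time stands still between calls to the robot, and variables do not carry over. Pictures are saved under pics/ and viewed, at most 10 in all, crops included, and the job is handed in when it is done.

Besides the shell and the picture viewer there is one more tool, called after "Emit:" as name(argument=value, ...), one argument or row to a line, values as JSON. apply_moves: Moves the arm, as the interface text tells. Its arguments: {"type":"object","properties":{"xyz":{"type":"array","items":{"type":"array","items":{"type":"number","minimum":-1,"maximum":1}}},"rot":{"type":"array","items":{"type":"array","items":{"type":"number","minimum":-1,"maximum":1}}},"hand":{"type":"array","items":{"type":"number"}},"force":{"type":"number"}},"required":["xyz","rot","hand"]}

```bash
mkdir -p pics
cat > h.py <<'E'
import numpy as np, cv2
from scipy.spatial.transform import Rotation as R
from rig import status, get_image, job
def ray(im,u,v,z):
    f=im['pixels'].shape[0]/2/np.tan(np.radians(im['fovy'])/2)
    d=np.array([(u-im['cx'])/f,(v-im['cy'])/f,1])
    if 'origin' in im:
        q=np.array(im['orientation']);o=np.array(im['origin'])
        M=R.from_quat(q[[1,2,3,0]]).as_matrix() if q.size==4 else q.reshape(3,3)
    else:
        T=im['W'];o=T[:3,3];M=T[:3,:3]
    d=M@d
    return o+d*(z-o[2])/d[2]
def wrist():
    s=status.get_state();im=get_image('wrist');q=np.array(s['ee_rot'])
    T=np.eye(4);T[:3,:3]=R.from_quat(q[[1,2,3,0]]).as_matrix();T[:3,3]=s['position']
    im['W']=T@np.array(im['tool_from_camera']);return im
def save(im,n,crop=None,k=1):
    p=im['pixels'][:,:,::-1]
    if crop: x0,y0,x1,y1=crop;p=p[y0:y1,x0:x1]
    cv2.imwrite('pics/'+n,cv2.resize(p,None,fx=k,fy=k,interpolation=cv2.INTER_CUBIC))
E
python3 - <<'E'
from h import *
import pickle
s=status.get_state();print(s)
for n in('top','side'):
    im=get_image(n);pickle.dump(im,open(n+'.pkl','wb'));save(im,n+'.png',None,1.5)
    print({k:v for k,v in im.items() if k!='pixels'})
E
```

```text
{'clock': 0.0, 'qpos': array([-1.36496610e+00,  2.76540994e-01,  1.50612616e+00, -2.29617098e-05,
        1.36068622e+00, -1.20995290e-01]), 'qd': array([ 0.00087911, -0.00121205,  0.0013558 ,  0.00027843, -0.00048863,
       -0.0003716 ]), 'effort': array([-6.06901631e-04, -4.16780734e+01, -2.45806414e+01, -5.83428209e-05,
        1.08449988e-02,  6.20628924e-06]), 'position': array([ 0.18448543, -0.54407986,  0.24917325]), 'ee_rot': array([-8.79090552e-04,  9.86677047e-01,  1.62688752e-01, -4.85475389e-05]), 'contact_force': array([-0.10984653,  0.5712776 ,  1.12140328]), 'moment': array([ 0.0051024 , -0.00750821, -0.03446996]), 'gripper_force': 0.0, 'width': 0.08547524613747645}
{'fovy': 44.59735551461599, 'cx': 247.61877778857672, 'cy': 194.1014792752965, 'origin': array([ 0.41721158, -0.0071812 ,  1.12378041]), 'orientation': array([ 0.03345858, -0.70071572,  0.71245986, -0.01670175])}
{'fovy': 54.99015410015795, 'cx': 259.1227640144038, 'cy': 190.511457507854, 'origin': array([0.00779323, 0.49224712, 0.55638357]), 'orientation': array([ 0.17663412, -0.31023994,  0.82702219, -0.43426474])}
```

View pics/top.png

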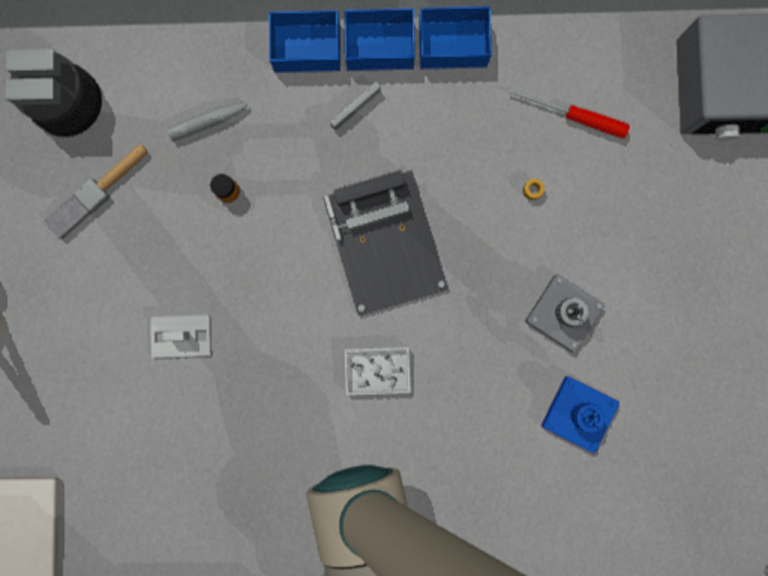

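View pics/side.png

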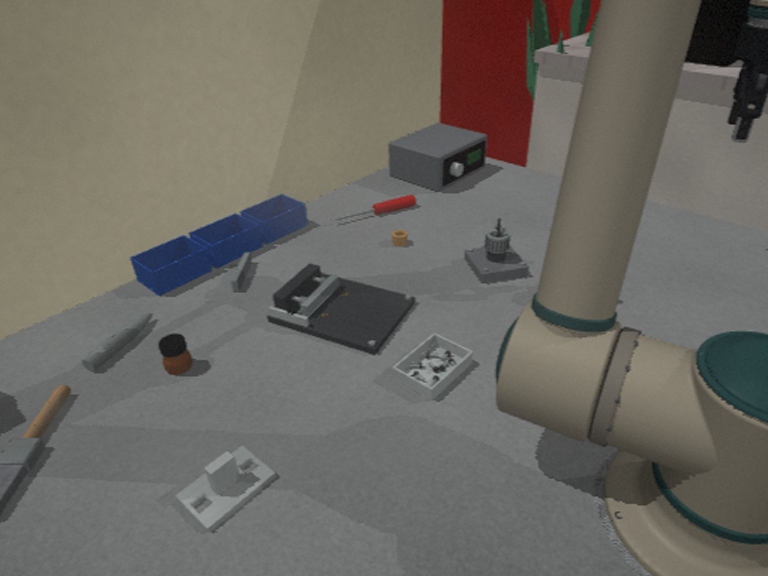

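Top picture (1.5x scale): the grey chuck is at (575,312) and the blue look-alike at (590,418). The bracket lies at (180,337), the fixture at (388,245) with its stop at (377,216), the jar at (225,188), the bushing at (535,189) and the tray at (378,372). Only the pale plate with the rib looks like the bracket. I choose the grey chuck and will check it close up.

Run:
```python
import pickle,cv2,numpy as np
p=pickle.load(open('top.pkl','rb'))['pixels'][:,:,::-1]
a=cv2.resize(p[108:213,214:304],None,fx=5.5,fy=5.5,interpolation=cv2.INTER_CUBIC)
b=cv2.resize(p[204:244,95:145],None,fx=5.5,fy=5.5,interpolation=cv2.INTER_CUBIC)
c=cv2.resize(p[180:240,350:405],None,fx=5,fy=5,interpolation=cv2.INTER_CUBIC)
o=np.zeros((590,790,3),np.uint8);o[:a.shape[0],:a.shape[1]]=a;o[:b.shape[0],500:500+b.shape[1]]=b;o[260:260+c.shape[0],500:500+c.shape[1]]=c
cv2.imwrite('pics/c.png',o)
```

```text
(no output)
```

View pics/c.png

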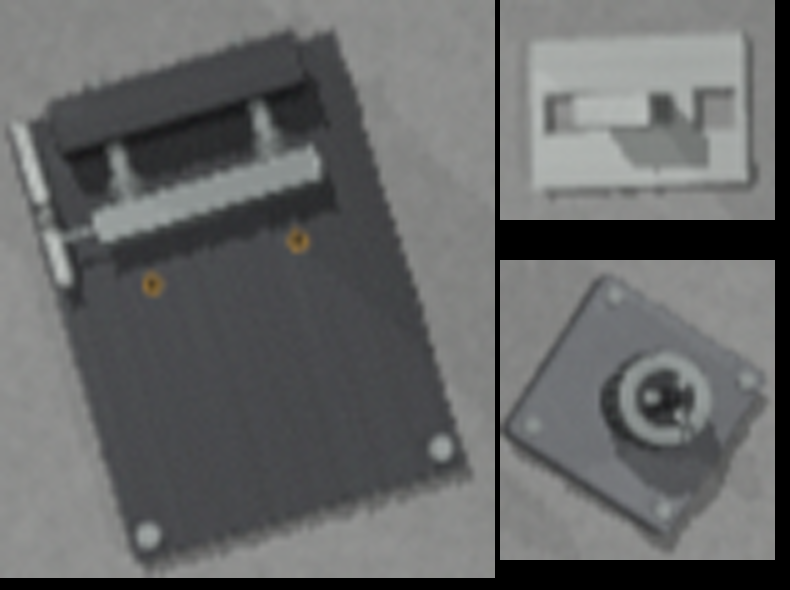

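```bash
cat > m.py <<'E'
from h import *
import pickle
t=pickle.load(open('top.pkl','rb'))
A=lambda u,v,z:ray(t,214+u/5.5-.4,108+v/5.5-.4,z)
B=lambda u,v,z:ray(t,95+(u-500)/5.5-.4,204+v/5.5-.4,z)
C=lambda u,v,z:ray(t,350+(u-500)/5-.4,180+(v-260)/5-.4,z)
def pr(n,*p):
    print(n,*[np.round(x[:2],4) for x in p])
pr('sleeve',C(666,398,.072));pr('foot',np.mean([C(*q,.022) for q in[(605,275),(765,388),(668,543),(505,430)]],0))
f=[A(*q,.012) for q in[(335,32),(470,470),(140,565)]]
pr('fix',*f,(f[0]+f[2])/2)
a=lambda d:np.degrees(np.arctan2(d[1],d[0]))
print('fix x dir',a(f[0]-f[1]),'y dir-90',a(f[2]-f[1])-90,np.linalg.norm(f[0]-f[1]),np.linalg.norm(f[2]-f[1]))
s=[A(*q,.0345) for q in[(96,240),(324,178)]];pr('stopfront',*s,(s[0]+s[1])/2);print(a(s[0]-s[1])-90,np.linalg.norm(s[0]-s[1]))
b=[B(*q,.008) for q in[(530,38),(745,34),(751,185),(534,189)]]
pr('br',*b,np.mean(b,0));print(a(b[0]-b[1])-90,a(b[3]-b[2])-90,a(b[0]-b[3]),a(b[1]-b[2]),np.linalg.norm(b[0]-b[1]),np.linalg.norm(b[1]-b[2]))
r=[B(*q,.048) for q in[(572,94),(649,94),(649,127),(572,127)]];pr('rib',*r,np.mean(r,0))
E
python3 m.py
```

```text
sleeve [ 0.4576 -0.2842]
foot [ 0.4547 -0.2831]
fix [ 0.69   -0.0493] [ 0.4968 -0.1037] [0.4582 0.0395] [ 0.5741 -0.0049]
fix x dir 15.731032790286468 y dir-90 15.105728688953164 0.20073146982588572 0.14832823288733007
stopfront [0.5965 0.0554] [ 0.6213 -0.0425] [0.6089 0.0065]
14.222248699804013 0.10093606400335323
br [0.4634 0.3738] [0.4636 0.2794] [0.398  0.2767] [0.3977 0.3716] [0.4307 0.3254]
0.10509005476048117 0.1722639064738587 1.9116133907191317 2.3275111864027704 0.09445689871537312 0.0656690181242396
rib [0.4379 0.3422] [0.4374 0.3096] [0.4236 0.3096] [0.4241 0.3422] [0.4308 0.3259]
```

```bash
cat >> h.py <<'E'
def plan(x,y,z,yaw=None):
    """yaw: desired world dir (deg) of tool x; prints the total move in tool units (shift applied first at present orientation)"""
    s=status.get_state();q=np.array(s['ee_rot']);r=R.from_quat(q[[1,2,3,0]])
    d=r.inv().apply(np.array([x,y,z])-s['position']);c=r.as_matrix()[:2,0];cur=np.degrees(np.arctan2(c[1],c[0]))
    tilt=r.as_matrix()[:,2]
    print('t',s['clock'],'shift units',np.round(d/.3,4),'rows',np.linalg.norm(d)/.0625,'yaw',cur,'zaxis',np.round(tilt,4),'q',np.round(s['qpos'],2))
    if yaw is not None:
        D=r.inv()*(R.from_euler('z',yaw,degrees=True)*R.from_matrix([[1,0,0],[0,-1,0],[0,0,-1]]))
        print('rot units total',np.round(D.as_rotvec(degrees=True)/60,4))
E
python3 -c "
from h import *
plan(.456,-.2836,.16,50)
print(wrist()['tool_from_camera'])"
```

```text
t 0.1 shift units [ 1.1359 -0.5315  0.2985] rows 6.187707362801501 yaw 18.720842101247072 zaxis [-3.0e-04  1.6e-03 -1.0e+00] q [-1.37  0.28  1.51  0.    1.36 -0.12]
rot units total [-0.0015 -0.0006 -0.5213]
[[ 3.54203598e-04 -9.65144378e-01 -2.61717796e-01  6.64450887e-02]
 [ 9.99999582e-01  5.62615535e-04 -7.21394469e-04  1.72878941e-03]
 [ 8.43496314e-04 -2.61717431e-01  9.65144173e-01 -1.23425763e-01]
 [ 0.00000000e+00  0.00000000e+00  0.00000000e+00  1.00000000e+00]]
```

Emit:
apply_moves(
  xyz=[
    [0.1623,-0.0759,0.0426],
    [0.1623,-0.0759,0.0426],
    [0.1623,-0.0759,0.0426],
    [0.1623,-0.0759,0.0426],
    [0.1623,-0.0759,0.0426],
    [0.1623,-0.0759,0.0426],
    [0.1623,-0.0759,0.0426],
    [0,0,0],
  ],
  rot=[
    [0,0,0],
    [0,0,0],
    [0,0,0],
    [0,0,0],
    [0,0,0],
    [0,0,0],
    [0,0,0],
    [0,0,-0.174],
  ],
  hand=[1,1,1,1,1,1,1,1],
)

```text
clock: 1.15
position: [0.4578, -0.2808, 0.1591]
ee_rot: [-0.001, 0.967, 0.256, -0.0]
contact_force: [-1.0, -0.7, -0.4]
width: 0.0857
gripper_force: 0.0
```

Emit:
apply_moves(
  xyz=[
    [0,0,0],
    [0,0,0],
    [0,0,0],
  ],
  rot=[
    [0,0,-0.174],
    [0,0,-0.174],
    [0,0,0],
  ],
  hand=[1,1,1],
)

```text
clock: 1.52
position: [0.4561, -0.284, 0.1603]
ee_rot: [-0.0, 0.907, 0.422, -0.0]
contact_force: [-0.6, -1.0, 0.2]
width: 0.0853
gripper_force: 0.0
```

```bash
python3 -c "
from h import *
plan(.456,-.2836,.06,50)
im=wrist();save(im,'w1.png',None,1.5);import pickle;pickle.dump(im,open('w1.pkl','wb'))"
```

```text
t 1.525 shift units [ 0.0009 -0.0011  0.3343] rows 1.6046966170783792 yaw 49.93091401802512 zaxis [-5.e-04  3.e-04 -1.e+00] q [-0.69  0.29  1.73 -0.    1.13  0.01]
rot units total [-0.0005  0.     -0.0012]
```

View pics/w1.png

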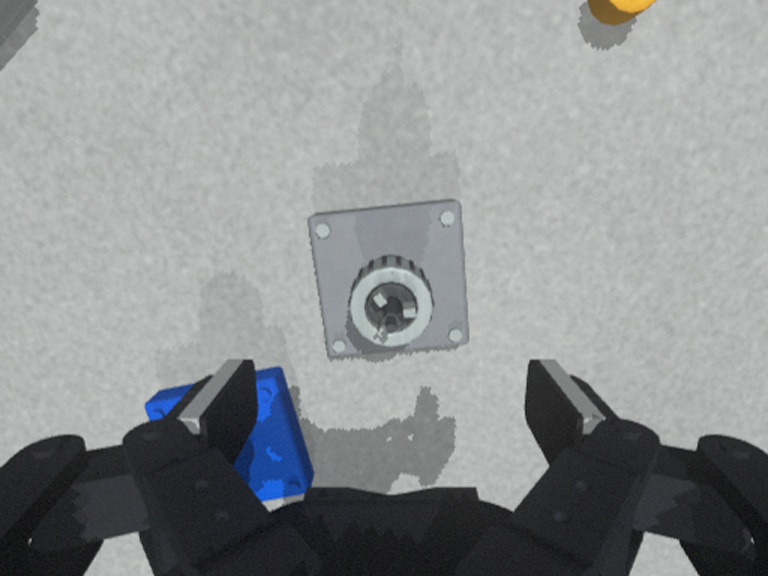

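The wrist view shows the grey chuck's sleeve ring centred at (391,305), with the blue look-alike under the left finger at lower left.

```bash
python3 -c "
from h import *
import pickle
im=pickle.load(open('w1.pkl','rb'));t=pickle.load(open('top.pkl','rb'))
print(ray(im,391/1.5-.2,305/1.5-.2,.072));print(np.mean([ray(im,u/1.5,v/1.5,.022) for u,v in[(309,214),(459,200),(468,343),(329,356)]],0))
b=ray(t,590/1.5,418/1.5,.072);s=status.get_state()
print(b,'blue in tool',R.from_quat(s['ee_rot'][[1,2,3,0]]).inv().apply(b-s['position']))
E=ray(im,391/1.5-.2,305/1.5-.2,.072);plan(E[0],E[1],.06)
"
```

```text
[ 0.45807791 -0.28411283  0.072     ]
[ 0.45795169 -0.28468237  0.022     ]
[ 0.29940514 -0.30163963  0.072     ] blue in tool [-0.11437251 -0.10848999  0.08839243]
t 1.575 shift units [0.0043 0.0051 0.3345] rows 1.6057687822755395 yaw 49.868667367544106 zaxis [-4.e-04  2.e-04 -1.e+00] q [-0.69  0.29  1.73 -0.    1.13  0.01]
```

Emit:
apply_moves(
  xyz=[
    [0.0043,0.0051,0.11],
    [0,0,0.112],
    [0,0,0.112],
    [0,0,0],
    [0,0,0],
    [0,0,0],
    [0,0,0],
    [0,0,0],
  ],
  rot=[
    [0,0,0],
    [0,0,0],
    [0,0,0],
    [0,0,0],
    [0,0,0],
    [0,0,0],
    [0,0,0],
    [0,0,0],
  ],
  hand=[1,1,1,1,-1,-1,-1,-1],
  force=90,
)

```text
clock: 2.58
position: [0.4569, -0.2831, 0.062]
ee_rot: [-0.001, 0.906, 0.423, -0.001]
contact_force: [-4.4, 2.9, 8.6]
width: 0.0398
gripper_force: 90.2
```

Emit:
apply_moves(
  xyz=[
    [0,0,0],
    [0,0,0],
    [0,0,0],
    [0,0,0],
    [0,0,0],
    [0,0,0],
    [0,0,0],
  ],
  rot=[
    [0,0,0.15],
    [0,0,0.15],
    [0,0,0.15],
    [0,0,0.15],
    [0,0,0.15],
    [0,0,0.15],
    [0,0,0],
  ],
  hand=[-1,-1,-1,-1,-1,-1,-1],
)

```text
clock: 3.45
position: [0.4573, -0.284, 0.062]
ee_rot: [0.0, 0.999, -0.035, -0.001]
contact_force: [-4.0, 1.2, 7.1]
width: 0.0394
gripper_force: 90.0
```

```bash
python3 -c "
from h import *
plan(.458,-.2843,.06,-20);s=status.get_state();print(s['moment'],s['contact_force'],s['effort'][5],s['width'])"
```

```text
t 3.45 shift units [0.0024 0.001  0.0067] rows 0.03461960664345348 yaw -4.033004804567679 zaxis [-1.e-03 -1.e-04 -1.e+00] q [-0.68  0.4   1.85 -0.    0.9   0.96]
rot units total [0.0003 0.0009 0.2661]
[ 0.33353467  0.53899334 -0.20692994] [-3.99064849  1.19493122  7.05405853] 0.005571120564127341 0.039398934788529856
```

Emit:
apply_moves(
  xyz=[
    [0,0,0],
    [0,0,0],
    [0,0,0],
    [0,0,0],
  ],
  rot=[
    [0,0,0.1],
    [0,0,0.1],
    [0,0,0.1],
    [0,0,0],
  ],
  hand=[-1,-1,-1,-1],
)

```text
clock: 3.95
position: [0.4577, -0.2845, 0.062]
ee_rot: [0.001, 0.983, -0.186, -0.0]
contact_force: [-2.8, 1.2, 6.5]
width: 0.0395
gripper_force: 91.6
```

```bash
python3 -c "
from h import *
plan(.458,-.2843,.06,-20);s=status.get_state();print(s['moment'],s['contact_force'],s['effort'][5],s['width'])"
```

```text
t 3.95 shift units [ 0.0008 -0.0011  0.0066] rows 0.03236844685841456 yaw -21.437283698776668 zaxis [-0.0012 -0.0027 -1.    ] q [-0.68  0.4   1.85 -0.    0.9   1.26]
rot units total [ 0.0029  0.0002 -0.024 ]
[0.42109985 0.1335585  2.4131769 ] [-2.75526786  1.15370765  6.54901849] 2.5231866538524628 0.03953081804976748
```

Emit:
apply_moves(
  xyz=[
    [0,0,0],
    [0,0,0],
    [0,0,0],
    [0,0,0],
  ],
  rot=[
    [0,0,0.05],
    [0,0,0.05],
    [0,0,0],
    [0,0,0],
  ],
  hand=[-1,-1,-1,-1],
)

```text
clock: 4.45
position: [0.4558, -0.2837, 0.0621]
ee_rot: [0.001, 0.972, -0.237, -0.002]
contact_force: [-6.6, 2.0, 11.6]
width: 0.0393
gripper_force: 105.7
```

```bash
python3 -c "
from h import *
plan(.458,-.2843,.16,105);s=status.get_state();print(s['moment'],s['contact_force'],s['effort'][5],s['width'])
im=wrist();save(im,'w2.png',(130,100,400,290),2.5)"
```

```text
t 4.45 shift units [ 0.0061 -0.0006 -0.3265] rows 1.5672883096235646 yaw -27.38931879529936 zaxis [-0.0053 -0.0012 -1.    ] q [-0.68  0.4   1.85 -0.01  0.9   1.37]
rot units total [-0.0029  0.0059 -2.2065]
[0.43691854 1.17931085 2.27649557] [-6.61118041  2.04565512 11.57897908] 2.322964668273926 0.039292630644797516
```

View pics/w2.png

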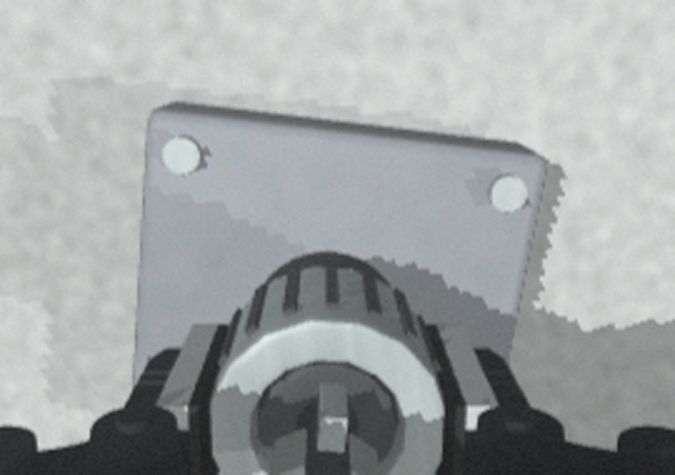

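The sleeve is gripped and the torque has levelled off at about 2.3 N m, so the fingers are slipping or the sleeve is at its stop. I'll turn a bit more at full grip to be sure.

Emit:
apply_moves(
  xyz=[
    [0,0,0],
    [0,0,0],
    [0,0,0],
    [0,0,0],
    [0,0,0],
    [0,0,0],
    [0,0,0],
  ],
  rot=[
    [0,0,0],
    [0,0,0],
    [0,0,0.08],
    [0,0,0.08],
    [0,0,0],
    [0,0,0],
    [0,0,0],
  ],
  hand=[-1,-1,-1,-1,-1,-1,-1],
  force=118,
)

```text
clock: 5.38
position: [0.4525, -0.281, 0.062]
ee_rot: [-0.001, 0.947, -0.322, -0.006]
contact_force: [-14.2, 5.0, 19.2]
width: 0.0394
gripper_force: 130.5
```

```bash
python3 -c "
from h import *
plan(.458,-.2843,.16,105);s=status.get_state();print(s['moment'],s['contact_force'],s['effort'][5],s['width'])"
```

```text
t 5.375 shift units [ 0.0173 -0.0019 -0.3267] rows 1.5706195566917123 yaw -37.52591812594336 zaxis [-0.0109  0.006  -0.9999] q [-0.68  0.39  1.85 -0.    0.91  1.54]
rot units total [-0.0139  0.0072 -2.3754]
[ 1.08765945  2.25171462 -0.11183975] [-14.17942477   4.95631691  19.20827674] -0.10515716392546892 0.03937392175449417
```

Emit:
apply_moves(
  xyz=[
    [0,0,0],
    [0,0,0],
    [0,0,0],
    [0,0,0],
    [0,0,-0.1],
    [0,0,-0.12],
    [0,0,-0.12],
    [0,0,0],
  ],
  rot=[
    [0,0,0],
    [0,0,0],
    [0,0,0],
    [0,0,0],
    [0,0,0],
    [0,0,0],
    [0,0,0],
    [0,0,0],
  ],
  hand=[1,1,1,1,1,1,1,1],
)

```text
clock: 6.38
position: [0.46, -0.2856, 0.1652]
ee_rot: [0.001, 0.947, -0.322, 0.003]
contact_force: [0.3, 1.0, -0.4]
width: 0.0854
gripper_force: 0.0
```

```bash
python3 -c "
from h import *
plan(.45,.17,.22,90);s=status.get_state();print(s['position'],s['width'],s['contact_force'])
im=wrist();save(im,'w3.png',(180,120,350,260),4)"
```

```text
t 6.375 shift units [-0.9508 -1.1836 -0.1894] rows 7.3436635470570835 yaw -37.550708040207425 zaxis [ 0.0053 -0.0043 -1.    ] q [-0.68  0.28  1.72  0.    1.13  1.54]
rot units total [ 0.0074 -0.0034 -2.1258]
[ 0.46003797 -0.28558438  0.16519303] 0.08536984891761608 [ 0.28347349  1.03198449 -0.35404019]
```

View pics/w3.png

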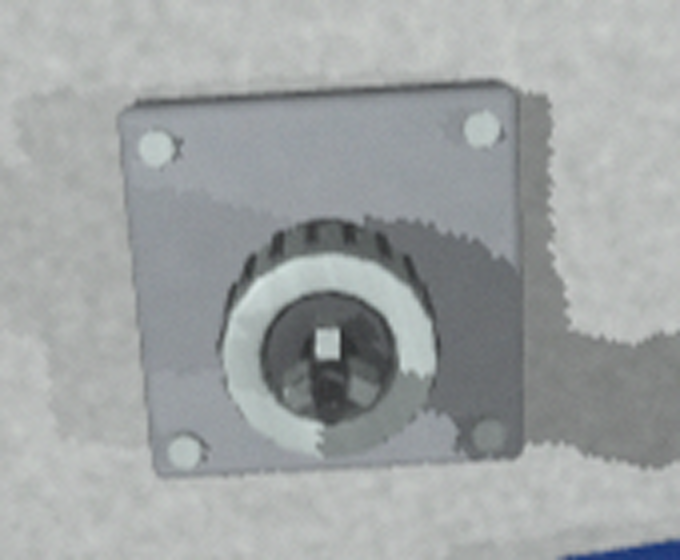

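The wrist view shows the three jaws closed around the upright bit at about (328,370), so the chuck is tight. Next is the bracket.

Emit:
apply_moves(
  xyz=[
    [0,0,-0.03],
    [0,0,-0.03],
    [0,0,-0.03],
    [0,0,-0.03],
    [0,0,-0.03],
    [0,0,-0.03],
    [0,0,0],
    [0,0,0],
  ],
  rot=[
    [0,0,-0.166],
    [0,0,-0.166],
    [0,0,-0.166],
    [0,0,-0.166],
    [0,0,-0.166],
    [0,0,-0.166],
    [0,0,-0.166],
    [0,0,-0.166],
  ],
  hand=[1,1,1,1,1,1,1,1],
)

```text
clock: 7.42
position: [0.4576, -0.2837, 0.2146]
ee_rot: [-0.001, 0.932, 0.362, -0.001]
contact_force: [0.4, -0.0, -0.9]
width: 0.0853
gripper_force: 0.0
```

Emit:
apply_moves(
  xyz=[
    [0,0,0],
    [0,0,0],
    [0,0,0],
    [0,0,0],
    [0,0,0],
    [0,0,0],
  ],
  rot=[
    [0,0,-0.166],
    [0,0,-0.166],
    [0,0,-0.166],
    [0,0,-0.166],
    [0,0,-0.166],
    [0,0,0],
  ],
  hand=[1,1,1,1,1,1],
)

```text
clock: 8.18
position: [0.4576, -0.2837, 0.2147]
ee_rot: [-0.002, 0.696, 0.718, -0.0]
contact_force: [-0.1, 0.5, 0.9]
width: 0.0856
gripper_force: 0.0
```

```bash
python3 -c "
from h import *
plan(.49,-.03,.22,91)"
```

```text
t 8.175 shift units [ 0.8419  0.1345 -0.0163] rows 4.093339159205647 yaw 91.80909556858374 zaxis [-0.0025  0.002  -1.    ] q [-0.68  0.25  1.64 -0.    1.26 -0.72]
rot units total [-0.0023 -0.0019  0.0135]
```

Emit:
apply_moves(
  xyz=[
    [0.145,0.065,-0.02],
    [0.145,0.065,-0.02],
    [0.145,0.065,-0.02],
    [0.145,0.065,-0.02],
    [0.145,0.065,-0.02],
    [0,0,0],
    [0,0,0],
  ],
  rot=[
    [0,0,0],
    [0,0,0],
    [0,0,0],
    [0,0,0],
    [0,0,0],
    [0,0,0],
    [0,0,0],
  ],
  hand=[1,1,1,1,1,1,1],
)

```text
clock: 9.05
position: [0.5478, -0.0638, 0.2455]
ee_rot: [-0.0, 0.695, 0.719, -0.001]
contact_force: [1.1, -0.5, -0.3]
width: 0.0851
gripper_force: 0.0
```

```bash
python3 -c "
from h import *
import pickle
im=wrist();save(im,'w4.png',None,1.56);pickle.dump(im,open('w4.pkl','wb'));plan(.4308,.3254,.16,91)"
```

```text
t 9.1 shift units [ 1.3108 -0.3475  0.2852] rows 6.651707143769548 yaw 91.83076047435145 zaxis [-1.7e-03 -5.0e-04 -1.0e+00] q [-0.24  0.24  1.56 -0.    1.34 -0.27]
rot units total [-0.0017  0.0004  0.0138]
```

View pics/w4.png

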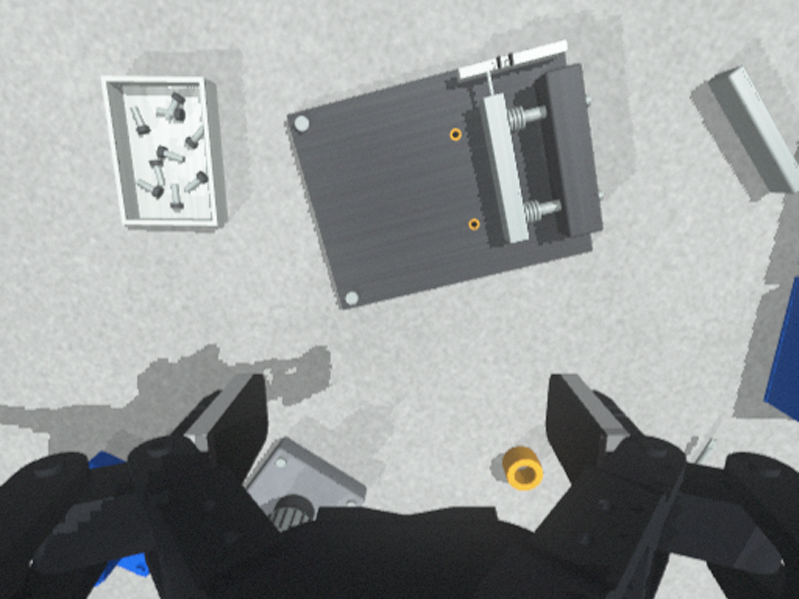

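The view shows the plate corners at (289,115), (343,308) and (592,248). The stop's front top edge runs from (485,97) to (510,243), with the pointer at (490,82) and the marks at about (500,62) and (510,60).

Run:
```python
from h import *
import pickle
im=pickle.load(open('w4.pkl','rb'))
P=lambda u,v,z:ray(im,u/1.56-.2,v/1.56-.2,z)
f=[P(*q,.012) for q in[(592,248),(343,308),(289,115)]]
a=lambda d:np.degrees(np.arctan2(d[1],d[0]))
print('c',(f[0]+f[2])/2,'x',a(f[0]-f[1]),'y',a(f[2]-f[1])-90,np.linalg.norm(f[0]-f[1]),np.linalg.norm(f[2]-f[1]))
s=[P(*q,.0345) for q in[(485,97),(509,243)]];m=(s[0]+s[1])/2;print('stop',m,a(s[0]-s[1])-90,np.linalg.norm(s[0]-s[1]))
h=[P(*q,.012) for q in[(455,134),(474,224)]];print('holes',*h,a(h[0]-h[1])-90)
r=[P(*q,.028) for q in[(459,73),(567,42)]];print('rail ang',a(r[1]-r[0]))
p=np.array([.0,0])
c0=(f[0]+f[2])/2
t=np.radians(15);print('stop in fix',np.array([[np.cos(t),np.sin(t)],[-np.sin(t),np.cos(t)]])@(m-c0)[:2])
```

```text
c [ 0.57522852 -0.00341998  0.012     ] x 15.863063428065061 y 15.059266599354942 0.19847457308912056 0.1470828761763833
stop [0.60861392 0.00534561 0.0345    ] 14.376147154051395 0.09915931139167274
holes [0.57992193 0.03157036 0.012     ] [ 0.59815221 -0.03212961  0.012     ] 15.970573826973137
rail ang 16.680684472761982
stop in fix [ 0.03451651 -0.00017387]
```

Emit:
apply_moves(
  xyz=[
    [0.187,-0.0496,0.0407],
    [0.187,-0.0496,0.0407],
    [0.187,-0.0496,0.0407],
    [0.187,-0.0496,0.0407],
    [0.187,-0.0496,0.0407],
    [0.187,-0.0496,0.0407],
    [0.187,-0.0496,0.0407],
    [0,0,0],
  ],
  rot=[
    [0,0,0],
    [0,0,0],
    [0,0,0],
    [0,0,0],
    [0,0,0],
    [0,0,0],
    [0,0,0],
    [0,0,0.02],
  ],
  hand=[1,1,1,1,1,1,1,1],
)

```text
clock: 10.1
position: [0.4296, 0.327, 0.1594]
ee_rot: [-0.001, 0.702, 0.712, -0.001]
contact_force: [0.2, -1.2, -0.6]
width: 0.0851
gripper_force: 0.0
```

```bash
python3 -c "
from h import *
import pickle
im=wrist();save(im,'w5.png',None,1.56);pickle.dump(im,open('w5.pkl','wb'));plan(.4308,.3254,.033,90.6)"
```

```text
t 10.15 shift units [0.001  0.0015 0.4232] rows 2.0313777303919323 yaw 90.71001605569595 zaxis [-0.0014 -0.0016 -1.    ] q [ 0.52  0.29  1.72 -0.    1.13  0.51]
rot units total [-0.0013  0.0016  0.0018]
```

View pics/w5.png

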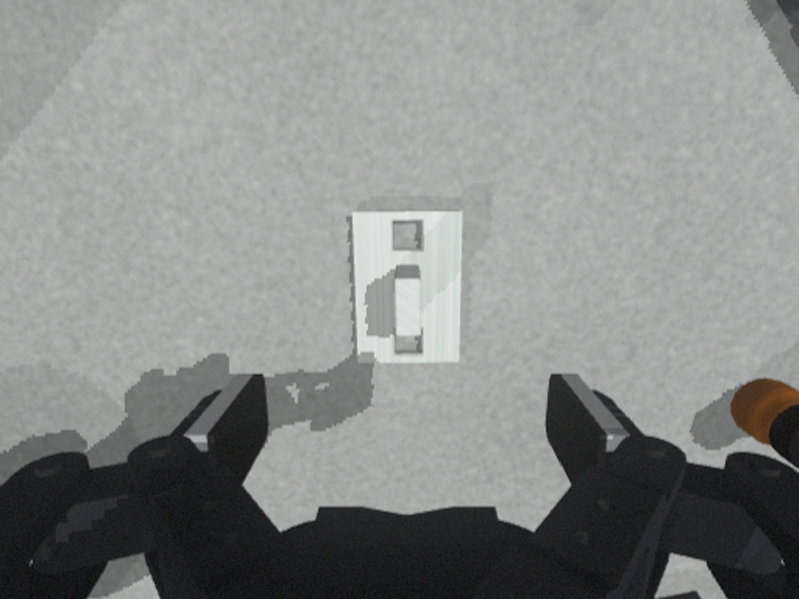

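The bracket's rib top is at (395–420, 278–335) and its flange at (352–462, 211–362), almost square to the gripper.

Run:
```python
from h import *
import pickle
im=pickle.load(open('w5.pkl','rb'))
P=lambda u,v,z:ray(im,u/1.56-.2,v/1.56-.2,z)
b=[P(*q,.008) for q in[(352,211),(462,211),(460,362),(357,362)]]
print(np.mean(b,0),np.linalg.norm(b[0]-b[1]),np.linalg.norm(b[1]-b[2]))
r=[P(*q,.048) for q in[(396,278),(420,278),(421,335),(395,335)]];c=np.mean(r,0);print(c,np.linalg.norm(r[1]-r[2]))
a=lambda d:np.degrees(np.arctan2(d[1],d[0]))
for d in(b[1]-b[0],b[2]-b[3]):print(a(d))
for d in(b[0]-b[3],b[1]-b[2]):print(a(d)-90)
plan(c[0],c[1],.033,90.6)
```

```text
[0.43079266 0.32550308 0.008     ] 0.06367060667675722 0.09372887354036112
[0.4309336  0.32589098 0.048     ] 0.030901101517814233
0.8510112288365175
0.9143973716399523
1.0213181883312075
1.8452717104502199
t 10.15 shift units [0.0026 0.002  0.4232] rows 2.0314049565433523 yaw 90.71001605569595 zaxis [-0.0014 -0.0016 -1.    ] q [ 0.52  0.29  1.72 -0.    1.13  0.51]
rot units total [-0.0013  0.0016  0.0018]
```

Emit:
apply_moves(
  xyz=[
    [0.002,0.002,0.14],
    [0,0,0.14],
    [0,0,0.143],
    [0,0,0],
    [0,0,0],
    [0,0,0],
    [0,0,0],
    [0,0,0],
  ],
  rot=[
    [0,0,0],
    [0,0,0],
    [0,0,0],
    [0,0,0],
    [0,0,0],
    [0,0,0],
    [0,0,0],
    [0,0,0],
  ],
  hand=[1,1,1,1,-1,-1,-1,-1],
  force=50,
)

```text
clock: 11.15
position: [0.4317, 0.3263, 0.0349]
ee_rot: [0.0, 0.703, 0.712, 0.0]
contact_force: [-3.2, -2.7, 3.9]
width: 0.0134
gripper_force: 48.5
```

Emit:
apply_moves(
  xyz=[
    [0,0,0],
    [0,0,0],
    [0,0,-0.08],
    [0,0,-0.12],
    [0,0,-0.12],
    [0,0,0],
  ],
  rot=[
    [0,0,0],
    [0,0,0],
    [0,0,0],
    [0,0,0],
    [0,0,0],
    [0,0,0],
  ],
  hand=[-1,-1,-1,-1,-1,-1],
)

```text
clock: 11.9
position: [0.4332, 0.3271, 0.1324]
ee_rot: [0.001, 0.703, 0.712, 0.003]
contact_force: [0.4, 0.6, -2.3]
width: 0.0131
gripper_force: 49.5
```

```bash
python3 -c "
from h import *
s=status.get_state();print(s['position'],s['width'],s['contact_force'])
t=np.radians(15.3);x=-.012
plan(.575+x*np.cos(t),-.004+x*np.sin(t),.15,105.3)"
```

```text
[0.43324807 0.32705033 0.13235828] 0.013138534096030746 [ 0.40137527  0.63496718 -2.26711175]
t 11.9 shift units [-1.1194  0.4198 -0.0597] rows 5.745720469753771 yaw 90.74297519978892 zaxis [ 0.0054  0.0029 -1.    ] q [ 0.52  0.32  1.76 -0.    1.06  0.51]
rot units total [ 0.0055 -0.002  -0.2426]
```

Emit:
apply_moves(
  xyz=[
    [-0.16,0.06,-0.009],
    [-0.16,0.06,-0.009],
    [-0.16,0.06,-0.009],
    [-0.16,0.06,-0.009],
    [-0.16,0.06,-0.009],
    [-0.16,0.06,-0.009],
    [-0.16,0.06,-0.009],
    [0,0,0],
  ],
  rot=[
    [0,0,0],
    [0,0,0],
    [0,0,0],
    [0,0,0],
    [0,0,0],
    [0,0,0],
    [0,0,-0.121],
    [0,0,-0.121],
  ],
  hand=[-1,-1,-1,-1,-1,-1,-1,-1],
)

```text
clock: 12.9
position: [0.5628, -0.012, 0.147]
ee_rot: [-0.0, 0.607, 0.795, -0.001]
contact_force: [-0.0, -0.1, -2.1]
width: 0.0133
gripper_force: 49.4
```

Emit:
apply_moves(
  xyz=[
    [0,0,0],
    [0,0,0],
  ],
  rot=[
    [0,0,0],
    [0,0,0],
  ],
  hand=[-1,-1],
)

```text
clock: 13.15
position: [0.5609, -0.0078, 0.1477]
ee_rot: [-0.001, 0.607, 0.794, -0.001]
contact_force: [-0.2, 0.2, -2.3]
width: 0.0131
gripper_force: 49.4
```

```bash
cat > p.py <<'E'
from h import *
import sys
s=status.get_state();t=np.radians(15.3);c,n=np.cos(t),np.sin(t)
d=s['position'][:2]-np.array([.575,-.004])
print('TCP in fix',np.round([c*d[0]+n*d[1],-n*d[0]+c*d[1]],4),'z',s['position'][2],'F fix',c*s['contact_force'][0]+n*s['contact_force'][1],s['contact_force'],'w',s['width'],s['gripper_force'])
x,z=map(float,sys.argv[1:]);plan(.575+x*c,-.004+x*n,z,105.3)
E
python3 p.py -.012 .06
```

```text
TCP in fix [-0.0146  0.0001] z 0.14769924131949244 F fix -0.17681034644544422 [-0.24176249  0.21367647 -2.27904029] w 0.013090564472004134 49.37634229660034
t 13.15 shift units [-0.0005  0.0092  0.2923] rows 1.4037837679915655 yaw 105.18390273789933 zaxis [-2.4e-03  3.0e-04 -1.0e+00] q [-0.14  0.33  1.69  0.    1.12 -0.4 ]
rot units total [-0.0021 -0.0009 -0.0019]
```

Emit:
apply_moves(
  xyz=[
    [0,0,0.1],
    [0,0,0.1],
    [0,0,0.1],
    [0,0,0.02],
    [0,0,0],
    [0,0,0],
  ],
  rot=[
    [0,0,0],
    [0,0,0],
    [0,0,0],
    [0,0,0],
    [0,0,0],
    [0,0,0],
  ],
  hand=[-1,-1,-1,-1,-1,-1],
)

```text
clock: 13.9
position: [0.5629, -0.0083, 0.0541]
ee_rot: [0.001, 0.607, 0.795, 0.001]
contact_force: [0.2, 0.4, -1.4]
width: 0.0131
gripper_force: 49.2
```

```bash
python3 p.py -.0146 .047
```

```text
TCP in fix [-0.0128 -0.0009] z 0.05410285955830879 F fix 0.28730460394270185 [ 0.19418424  0.37898057 -1.3622031 ] w 0.013145760212982518 49.22514617443085
t 13.9 shift units [ 0.0032 -0.0061  0.0237] rows 0.1182845002044902 yaw 105.25367405167185 zaxis [ 2.6e-03 -5.0e-04 -1.0e+00] q [-0.14  0.43  1.81 -0.    0.9  -0.4 ]
rot units total [ 0.0023  0.0011 -0.0008]
```

Emit:
apply_moves(
  xyz=[
    [0,0,0.01],
    [0,0,0.008],
    [0,0,0],
    [0,0,0],
  ],
  rot=[
    [0,0,0],
    [0,0,0],
    [0,0,0],
    [0,0,0],
  ],
  hand=[-1,-1,-1,-1],
)

```text
clock: 14.4
position: [0.5619, -0.0085, 0.0475]
ee_rot: [0.0, 0.607, 0.795, -0.0]
contact_force: [0.5, -0.4, -1.6]
width: 0.0131
gripper_force: 49.2
```

```bash
python3 p.py 0.0 .047
```

```text
TCP in fix [-0.0138 -0.0008] z 0.047495293391237065 F fix 0.40757792769374324 [ 0.52474725 -0.37355437 -1.59271876] w 0.013095837742159794 49.248915910720825
t 14.4 shift units [0.0029 0.046  0.0017] rows 0.22116102193580708 yaw 105.23605893141449 zaxis [ 1.e-04 -1.e-04 -1.e+00] q [-0.14  0.44  1.81 -0.    0.89 -0.4 ]
rot units total [ 0.0001  0.0001 -0.0011]
```

Emit:
apply_moves(
  xyz=[
    [0,0,0.004],
    [0,0,0],
    [0,0,0],
  ],
  rot=[
    [0,0,0],
    [0,0,0],
    [0,0,0],
  ],
  hand=[-1,-1,-1],
)

```text
clock: 14.78
position: [0.5621, -0.0084, 0.0469]
ee_rot: [0.0, 0.607, 0.795, 0.0]
contact_force: [-1.4, -0.1, 5.1]
width: 0.0131
gripper_force: 50.5
```

Emit:
apply_moves(
  xyz=[
    [0,0,0.003],
    [0,0,0],
    [0,0,0],
  ],
  rot=[
    [0,0,0],
    [0,0,0],
    [0,0,0],
  ],
  hand=[-1,-1,-1],
)

```text
clock: 15.15
position: [0.5621, -0.0085, 0.0469]
ee_rot: [0.001, 0.607, 0.795, 0.0]
contact_force: [-3.0, -0.0, 11.8]
width: 0.0131
gripper_force: 51.4
```

Emit:
apply_moves(
  xyz=[
    [0.002,0,-0.003],
    [0,0.015,0],
    [0,0.015,0],
    [0,0.015,0],
    [0,0.01,0],
    [0,0,0],
    [0,0,0],
  ],
  rot=[
    [0,0,0],
    [0,0,0],
    [0,0,0],
    [0,0,0],
    [0,0,0],
    [0,0,0],
    [0,0,0],
  ],
  hand=[-1,-1,-1,-1,-1,-1,-1],
)

```text
clock: 16.02
position: [0.5735, -0.0041, 0.0471]
ee_rot: [-0.003, 0.607, 0.795, -0.003]
contact_force: [-10.8, -3.5, 15.5]
width: 0.0134
gripper_force: 52.1
```

```bash
python3 p.py 0.015 .047
```

```text
TCP in fix [-0.0015  0.0003] z 0.04711151783445128 F fix -11.357560753697374 [-10.80441356  -3.54747673  15.51124155] w 0.013356468906860484 52.11057364940643
t 16.025 shift units [-0.0011  0.055  -0.0001] rows 0.2638701286044689 yaw 105.30571885745368 zaxis [-0.0083 -0.0013 -1.    ] q [-0.13  0.46  1.78 -0.    0.91 -0.39]
rot units total [-0.008  -0.0009  0.0001]
```

Emit:
apply_moves(
  xyz=[
    [0,0,-0.004],
    [0,0,0],
    [0,0,0],
  ],
  rot=[
    [0,0,0],
    [0,0,0],
    [0,0,0],
  ],
  hand=[-1,-1,-1],
)

```text
clock: 16.4
position: [0.5771, -0.0034, 0.047]
ee_rot: [-0.001, 0.607, 0.795, -0.0]
contact_force: [-1.7, -0.3, 1.0]
width: 0.0135
gripper_force: 49.8
```

```bash
python3 p.py 0.015 .047
```

```text
TCP in fix [0.0022 0.    ] z 0.04696518722671936 F fix -1.687944277204312 [-1.66922976 -0.29512803  0.98148534] w 0.013451708087969052 49.77040350437164
t 16.4 shift units [-0.0001  0.0426 -0.0002] rows 0.20440456082107253 yaw 105.25912455175384 zaxis [-0.0016 -0.     -1.    ] q [-0.13  0.46  1.78 -0.    0.91 -0.39]
rot units total [-0.0015 -0.0004 -0.0007]
```

Emit:
apply_moves(
  xyz=[
    [0,0.01,0],
    [0,0.01,0],
    [0,0.008,0],
    [0,0,0],
    [0,0,0],
  ],
  rot=[
    [0,0,0],
    [0,0,0],
    [0,0,0],
    [0,0,0],
    [0,0,0],
  ],
  hand=[-1,-1,-1,-1,-1],
)

```text
clock: 17.02
position: [0.5841, -0.0015, 0.0471]
ee_rot: [-0.001, 0.607, 0.795, -0.002]
contact_force: [-5.5, -3.4, 4.1]
width: 0.0133
gripper_force: 50.1
```

```bash
python3 p.py 0.015 .047
```

```text
TCP in fix [0.0094 0.    ] z 0.0470840085404354 F fix -6.216552063684216 [-5.50210603 -3.44656217  4.08583549] w 0.013306489343855272 50.11142671108246
t 17.025 shift units [-0.      0.0185  0.0002] rows 0.08897830159650044 yaw 105.30278729542225 zaxis [-4.e-03 -7.e-04 -1.e+00] q [-0.12  0.47  1.76 -0.    0.92 -0.39]
rot units total [-0.0039 -0.0003  0.    ]
```

Emit:
apply_moves(
  xyz=[
    [0,0.01,-0.001],
    [0,0.009,0],
    [0,0,0],
    [0,0,0],
  ],
  rot=[
    [0,0,0],
    [0,0,0],
    [0,0,0],
    [0,0,0],
  ],
  hand=[-1,-1,-1,-1],
)

```text
clock: 17.52
position: [0.5886, -0.0003, 0.0472]
ee_rot: [-0.002, 0.607, 0.795, -0.002]
contact_force: [-8.1, -3.8, 3.2]
width: 0.0133
gripper_force: 50.3
```

```bash
python3 p.py 0.015 .047
python3 - <<'E'
from h import *
w=get_image('side');t=get_image('top');c=wrist()
f=lambda p,b,k:cv2.resize(p['pixels'][b[1]:b[3],b[0]:b[2],::-1],None,fx=k,fy=k,interpolation=cv2.INTER_CUBIC)
o=np.zeros((600,800,3),np.uint8)
for im,b,k,x,y in((w,(170,165,290,240),3.3,0,0),(t,(210,105,305,215),3.2,400,0),(c,(130,0,512,300),.95,0,300)):
    g=f(im,b,k)[:600-y,:800-x];o[y:y+g.shape[0],x:x+g.shape[1]]=g
cv2.imwrite('pics/e.png',o)
E
```

```text
TCP in fix [0.0141 0.    ] z 0.04716690819607389 F fix -8.775110849572703 [-8.05639267 -3.80583594  3.2034671 ] w 0.01329419810789687 50.305758118629456
t 17.525 shift units [-0.      0.0031  0.0005] rows 0.015276345967898996 yaw 105.32534326351193 zaxis [-0.0063 -0.0012 -1.    ] q [-0.12  0.48  1.75 -0.    0.92 -0.38]
rot units total [-0.0061 -0.0005  0.0004]
```

View pics/e.png

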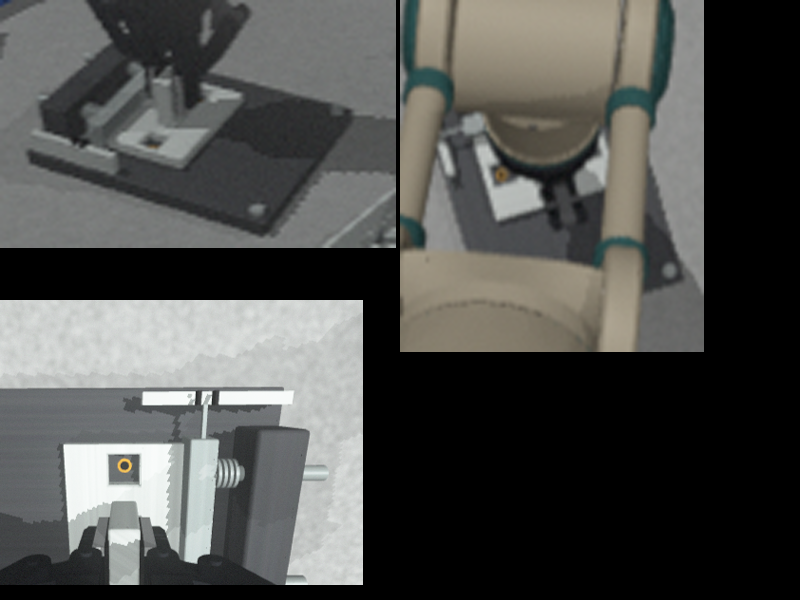

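The wrist view shows the bracket flat against the stop, with the slot over its hole. The pointer is at (205,410) between the marks at 198 and 216, which is about 11 mm of slide. I'll give it a small nudge and let it settle.

Emit:
apply_moves(
  xyz=[
    [0,0.003,0],
    [0,0,0],
    [0,0,0],
    [0,0,0],
    [0,0,0],
    [0,0,0],
    [0,0,0],
    [0,0,0],
  ],
  rot=[
    [0,0,0],
    [0,0,0],
    [0,0,0],
    [0,0,0],
    [0,0,0],
    [0,0,0],
    [0,0,0],
    [0,0,0],
  ],
  hand=[-1,-1,-1,-1,-1,-1,-1,-1],
)

```text
clock: 18.68
position: [0.5888, -0.0002, 0.0472]
ee_rot: [-0.003, 0.606, 0.795, -0.003]
contact_force: [-8.1, -4.4, 5.4]
width: 0.0135
gripper_force: 50.5
```

```bash
python3 p.py 0.015 .047; python3 -c "
from rig import job;print(job.sign_off())"
```

```text
TCP in fix [ 0.0144 -0.    ] z 0.04721030635550297 F fix -9.028768350507015 [-8.14950135 -4.42677402  5.44750803] w 0.013469314427825025 50.4760479927063
t 18.675 shift units [0.     0.0022 0.0007] rows 0.010864846072671757 yaw 105.32717423527644 zaxis [-0.0074 -0.0015 -1.    ] q [-0.12  0.48  1.75 -0.    0.93 -0.38]
rot units total [-0.0072 -0.0005  0.0005]
the job is handed in; nothing more can be done
None
```

I handed the job in at 18.7 s with the chuck turned until the grip slipped and the jaws looked closed on the upright bit, and the bracket still held flat and square on the fixture, pressing the stop back about 11–12 mm with its pointer between the marks; sign-off returned no verdict.

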